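# Find the tight spot of a dovetail slide

### The arm

A 7-joint arm with a two-finger parallel gripper is mounted at the origin on the work surface. World frame = base frame: x ahead of the robot, y to its left, z up, the work surface at z = 0. Lengths are in m, angles in rad, forces in N, time in s.
With the tool pointing down it reaches from about 0.4 to 0.85 m from the base axis. Payload 10.4 kg.
Tool frame: the origin (TCP) lies midway between the tips of the shut fingers; the grasp point (between the pads) lies 19 mm behind it; z points along the fingers, y is the direction in which the jaws open and shut (so a half turn about z gives the same grasp; the last joint's range is limited). The gripper opens to 87 mm and grips with 3 to 60 N. Pads are 19 mm wide; open, the fingers measure 117 mm over their backs; the gripper's body (75 mm by 190 mm) begins 51 mm behind the grasp point.
Start: joints at [1.265, 0.332, -0.065, 1.46, 0.022, 1.35, -0.088], TCP at [0.174, -0.6, 0.183] pointing down, gripper open.
Joint ranges: [-2.6, 2.6], [-0.5, 2.12], [-1.47, 1.34], [0.16, 2.42], [-1.27, 4.41], [0.06, 2.06], [-2.6, 2.6]. Speed limits (rad/s): [2.22, 2.22, 2.79, 2.79, 3.14, 3.14, 3.14].

### API

Orientations are given as a rotation vector (axis times angle).
In Python, from workcell import ctrl, planner, vision, order gives the robot as it stands. Calls block until the motion is done:
- ctrl.goto(position, orientation): joint-space move of the TCP to a pose.
- ctrl.servo_line(position, max_speed=0.15, rotation=None, until_force=None): straight line of the TCP; rotation=None keeps the orientation; max_speed is the mean speed in m/s. With until_force (N) it stops when the force on the tool has changed by that much, and returns True; else False.
- ctrl.goto_joints(angles): joint-space move.
- ctrl.command_gripper(opening, effort=None): opening from 0.0 (shut) to 1.0 (fully open); effort is the grip in N (None keeps the last); returns when the fingers have stopped.
- ctrl.pause(seconds).
- planner.solve_ik(position, orientation): joint angles nearest the present ones, or None.
- ctrl.get_obs(): the state.
- vision.camera(name): name is "side" or "top" or "wrist"; returns a dict with "image" (480x640x3 uint8, red, green, blue), "depth" (480x640 float32, m along the optical axis (not along the pixel's ray), 0 where there is no reading), "fx", "fy", "cx", "cy" (pixels), "camera_from_world" (4x4, takes a point from world to camera coordinates). Camera axes: x right, y up, looking along -z (the intrinsics and any distortion apply to the point x, -y, -z); pixel columns grow to the right and rows downward; lengths in m; the calibration is good to about 2 mm. A picture is of the moment at which its call begins.
A pose or a line that the arm cannot do raises ctrl.MotionError and nothing moves.
- order.hand_in(): hands the job in, once; it reports no verdict.
The state is a dict: "time": time; "joint_pos": joint angles; "dq": joint speeds; "effort": joint torques, N m; "tcp_pos": TCP position; "tcp_rot": TCP orientation; "ft_force": force on the tool from outside, world axes, zero at the start; "torque": the same for the moment, N m; "gripper_width": opening from 0.0 (shut) to 1.0 (fully open).
Only numpy, scipy, OpenCV 4.12 (cv2) and the standard library are available. Lean on these libraries where they do the work, as an engineer would, in place of code of your own. Each camera call takes 0.05 s, during which the arm holds its last target.

### The job

The leadscrew is out of this dovetail slide so that its gib can be eased where the carriage runs tightest. Run the carriage slowly by hand onto the rubber buffer of the red datum stop, then through its full travel onto the buffer of the black stop, feeling for the tight spot on the way and without ramming the buffers. Then bring it back, leave it standing in the middle of the tight spot, let go, and leave the things around the slide where they lie.

Things in the scene. Friction and masses are not known exactly. Their poses are not given: they have to be found in the camera images.
- slide_base: grey bed of the slide, bolted down: foot plate 110 x 420 x 12 mm carrying the way, 44 mm tall without carriage and stops. Origin: centre of its underside, on the bench. Its y axis is the line of travel and points to the red datum stop; x is across, z up. Spanner, screwdriver, leadscrew and oil bottle lie about 100 to 180 mm from its middle line
- way: ground steel dovetail way on the bed, 54 x 380 mm, top at 44 mm; origin and axes as slide_base. Its tight spot is not visible and differs each time; its middle is over 45 mm of travel from either buffer. Drag there rises over 10 mm of travel to about 10 N, stays for 10 mm, falls over 10 mm, alike both ways: the middle is half-way between the places where it rises coming from each side
- carriage: green carriage, 84 mm across, 90 mm along the travel, top 63 mm above the bench, three gib screws on its -x side. Slides only along the bed's y, 220 mm between the buffers. Origin: under its middle at bench level; axes as slide_base. About 0.9 kg; drags with 2.5 N plus 8 N per m/s in free running; stays where it is let go. Stroke it slowly: 0.25 m/s is too fast
- post (a point): centre of the square dark steel clamping post on the middle of the carriage, its handle: 40 x 40 mm, faces parallel to the carriage's sides, reaching from the carriage top (23 mm below this point) to 23 mm above it, with a flat nut 12 mm higher. 86 mm above the bench
- stop_datum: red end block (datum stop) at the bed's +y end, 66 mm wide, top at 65 mm, with a black rubber buffer 16 mm across facing the carriage. Origin: middle of the buffer's tip, 54 mm above the bench; the block begins 10 mm behind it. The carriage meets the tip when the post's centre is 45 mm from it along y. The buffer gives 1 mm per 3 N: run on till it is felt to give (2 to 12 N); over 20 N is ramming
- stop_far: black end block at the -y end of the bed, with the same rubber buffer facing the carriage; origin and sizes as for the red one
- leadscrew: loose bystander: the slide's removed steel leadscrew, a 12 mm threaded rod 290 mm long with a 22 mm brass collar near its end, lying beside the slide; origin on its underside near the middle, y along it
- spanner: loose bystander: steel spanner 150 mm long lying flat in front of the slide; x along it
- screwdriver: loose bystander: screwdriver 200 mm long lying flat in front of the slide; x along it
- oil_bottle: loose bystander: white closed oil bottle with a red cap, 48 mm across, 110 mm tall, standing beyond the slide; origin at its underside
- file_wide: loose bystander: flat file with a blue handle, 340 mm long; x along it
- file_slim: loose bystander: slim file with a blue handle, 340 mm long; x along it
- glasses: loose bystander: clear safety glasses with blue arms, about 135 mm wide and 45 mm high

How it is judged:
By the outcome, as a careful person would: the job done as asked, in the order asked, and still so for the second after the job is handed in, with the robot touching nothing.
It also fails if it takes over 72 s, if anything falls off the work surface, if the arm or the gripper's body presses on something with over 40 N, if the wrist force passes 120 N, or if a joint passes its speed limit or range.

## Working session

There is one attempt and no reset: what is moved stays moved. The work goes in short steps, each a Python script; the robot and the scene stay as the last script left them, time stands still between calls to the robot, and variables do not carry over. Pictures are saved under pics/ and viewed, and the job is handed in when it is done.

```bash
ls; mkdir -p pics; python3 - <<'E'
from workcell import ctrl, planner, vision, order
import cv2,numpy as np
for n in ("side","top","wrist"):
    c=vision.camera(n); cv2.imwrite(f"pics/{n}0.png",c["image"][:,:,::-1])
    np.savez(f"{n}0.npz",**c)
    print(n,c["fx"],c["fy"],c["cx"],c["cy"],np.round(c["camera_from_world"],4).tolist(),c.keys())
o=ctrl.get_obs();print(o)
E
```

```text
pics
side 601.2153191371865 601.2153191371865 312.9891876875711 238.36039311990123 [[-0.9955, -0.0944, -0.0108, 0.5967], [0.0604, -0.7166, 0.6948, 0.013], [-0.0733, 0.691, 0.7191, -1.3915], [0.0, 0.0, 0.0, 1.0]] dict_keys(['image', 'depth', 'fx', 'fy', 'cx', 'cy', 'camera_from_world'])
top 575.2102800294825 575.2102800294825 319.3902688383066 248.08045988484645 [[-0.0634, -0.998, 0.0061, 0.2011], [0.9742, -0.0606, 0.2173, -0.5794], [-0.2165, 0.0197, 0.9761, -1.3875], [0.0, 0.0, 0.0, 1.0]] dict_keys(['image', 'depth', 'fx', 'fy', 'cx', 'cy', 'camera_from_world'])
wrist 424.6628044236852 424.6628044236852 326.88607450350617 238.08849050080428 [[0.2785, -0.9604, -0.0005, -0.6248], [0.9222, 0.2675, -0.2791, 0.033], [0.2682, 0.0772, 0.9603, -0.3904], [0.0, 0.0, 0.0, 1.0]] dict_keys(['image', 'depth', 'fx', 'fy', 'cx', 'cy', 'camera_from_world'])
{'time': 0.15, 'joint_pos': array([ 1.26542037,  0.33270194, -0.06473909,  1.46074237,  0.02161623,
        1.34990523, -0.08851098]), 'dq': array([-7.69269049e-04, -2.50762771e-03,  2.30807364e-04, -4.23413330e-03,
       -7.70376582e-06,  8.09761900e-04, -3.87274123e-04]), 'effort': array([ 1.04956620e-03, -6.23633337e+01,  2.48021143e-02, -3.90145862e+01,
       -6.14276435e-02,  3.71930189e-02,  1.44431747e-04]), 'tcp_pos': array([ 0.17431034, -0.59985135,  0.18195517]), 'tcp_rot': array([-3.10920199e+00, -4.42630185e-01,  3.11106728e-04]), 'ft_force': array([-1.08474656, -0.17234483,  0.42306321]), 'torque': array([-0.03212044,  0.00223965,  0.00777678]), 'gripper_width': 0.9978681864383764}
```

View pics/top0.png

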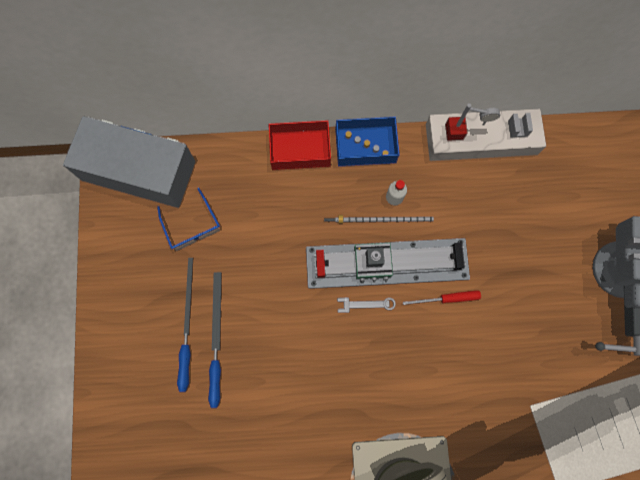

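View pics/side0.png

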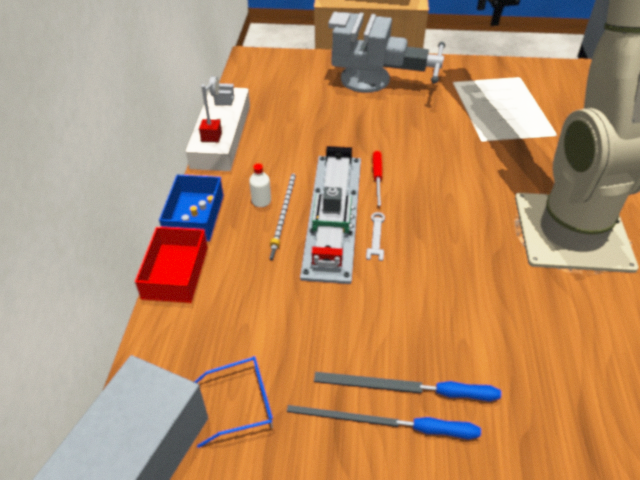

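The top view shows the slide around (310–468, 240–288), red stop at left near (321,263), the carriage/post at (375,257) and black stop at (459,255). Enlarging it next.

```bash
cat > h.py <<'E'
import numpy as np,cv2
def proj(c,P):
    P=np.atleast_2d(P);M=c["camera_from_world"];q=P@M[:3,:3].T+M[:3,3]
    return np.c_[c["cx"]+c["fx"]*q[:,0]/-q[:,2], c["cy"]-c["fy"]*q[:,1]/-q[:,2]]
def ray(c,u,v,z):
    M=c["camera_from_world"];R=M[:3,:3];o=-R.T@M[:3,3]
    d=R.T@np.array([(u-c["cx"])/c["fx"],-(v-c["cy"])/c["fy"],-1.])
    return o+d*(z-o[2])/d[2]
E
python3 - <<'E'
import cv2
a=cv2.imread("pics/top0.png")[215:315,295:485]
cv2.imwrite("pics/topc.png",cv2.resize(a,None,fx=4.2,fy=4.2,interpolation=cv2.INTER_CUBIC))
a=cv2.imread("pics/side0.png")[140:290,250:400]
cv2.imwrite("pics/sidec.png",cv2.resize(a,None,fx=4,fy=4,interpolation=cv2.INTER_CUBIC))
E
```

```text
(no output)
```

View pics/topc.png

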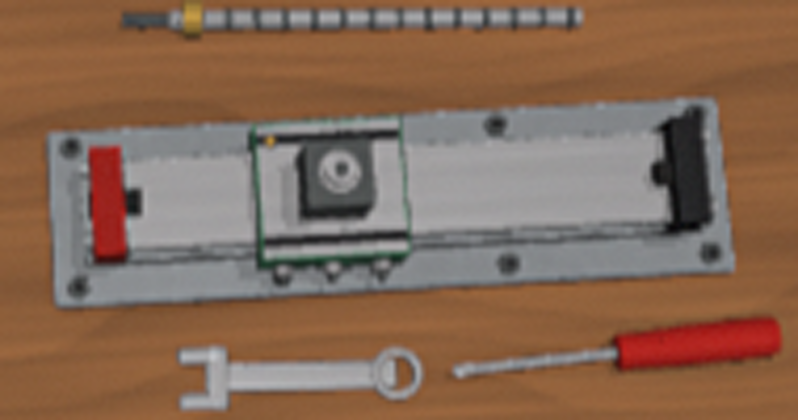

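View pics/sidec.png

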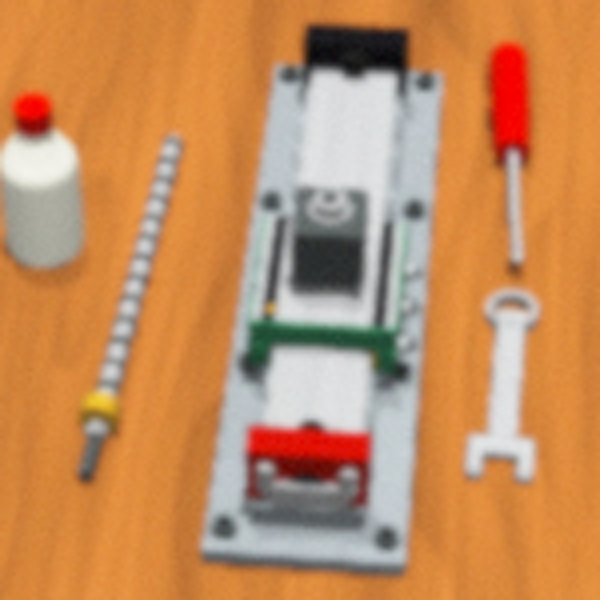

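```bash
python3 - <<'E'
from h import *
c=np.load("top0.npz")
def t(u,v,z):
    p=ray(c,295+(u+.0)/4.2-.4,215+v/4.2-.4,z); return p
C=[t(*p,.012) for p in [(50,132),(715,98),(733,270),(58,306)]]
print("corners",np.round(C,4)); m=np.mean(C,0)
y=(C[0]-C[1])+(C[3]-C[2]); y/=np.linalg.norm(y); x=np.array([y[1],-y[0],0])
print("centre",m,"y",y,"ang",np.arctan2(-y[0],y[1]),"len",np.linalg.norm(C[0]-C[1]),np.linalg.norm(C[3]-C[2]),"w",np.linalg.norm(C[0]-C[3]),np.linalg.norm(C[1]-C[2]))
for n,u,v,z in [("nut",341,168,.121),("car1",252,126,.063),("car2",401,117,.063),("car3",410,256,.063),("car4",260,263,.063),("redtip",141,203,.054),("fartip",653,173,.054),("rod",150,20,.01),("rodR",580,17,.01),("spanner top",390,348,.004),("sdtop",775,320,.03),("screw",330,268,.05)]:
    p=t(u,v,z); print(n,np.round(p,4),"local",np.round([(p-m)@x,(p-m)@y],4))
s=np.load("side0.npz")
def st(u,v,z): return ray(s,250+u/4-.4,140+v/4-.4,z)
for n,u,v,z in [("nut",331,208,.121),("c1",277,66,.012),("c2",443,72,.012),("c3",405,570-12,.012),("c4",203,550,.012)]:
    p=st(u,v,z); print("side",n,np.round(p,4),"local",np.round([(p-m)@x,(p-m)@y],4))
E
```

```text
corners [[ 0.6098  0.1966  0.012 ]
 [ 0.6057 -0.2198  0.012 ]
 [ 0.4967 -0.218   0.012 ]
 [ 0.5004  0.1981  0.012 ]]
centre [ 0.55315094 -0.0107691   0.012     ] y [0.00921914 0.9999575  0.        ] ang -0.009219268242767954 len 0.41642885435473553 0.4161236000785672 w 0.10943099637651758 0.10904214517819365
nut [0.5535 0.0307 0.121 ] local [-0.      0.0414]
car1 [0.5944 0.075  0.063 ] local [0.0404 0.0862]
car2 [ 0.5943 -0.015   0.063 ] local [ 0.0412 -0.0039]
car3 [ 0.5095 -0.0127  0.063 ] local [-0.0437 -0.0024]
car4 [0.5108 0.0767 0.063 ] local [-0.0431  0.087 ]
redtip [0.5532 0.1445 0.054 ] local [-0.0014  0.1553]
fartip [ 0.5524 -0.1651  0.054 ] local [ 0.0006 -0.1543]
rod [0.6785 0.1295 0.01  ] local [0.1241 0.1414]
rodR [ 0.6638 -0.1414  0.01  ] local [ 0.1118 -0.1296]
spanner top [ 0.4629 -0.0038  0.004 ] local [-0.0904  0.0061]
sdtop [ 0.462  -0.2347  0.03  ] local [-0.0891 -0.2248]
screw [0.5073 0.0339 0.05  ] local [-0.0462  0.0443]
side nut [0.5517 0.0389 0.121 ] local [-0.0019  0.0497]
side c1 [ 0.6047 -0.2209  0.012 ] local [ 0.0535 -0.2097]
side c2 [ 0.4959 -0.2234  0.012 ] local [-0.0553 -0.2131]
side c3 [0.4996 0.1935 0.012 ] local [-0.0555  0.2037]
side c4 [0.6078 0.1971 0.012 ] local [0.0528 0.2084]
```

```bash
python3 - <<'E'
from h import *
for n in("top","side"):
    c=np.load(n+"0.npz"); D=c["depth"]; M=c["camera_from_world"]
    v,u=np.nonzero(D>0); d=D[v,u]
    P=np.c_[(u-c["cx"])/c["fx"]*d,-(v-c["cy"])/c["fy"]*d,-d]; W=(P-M[:3,3])@M[:3,:3]
    k=(abs(W[:,0]-.553)<.035)&(abs(W[:,1]-.03)<.06)&(W[:,2]>.1)
    w=W[k];print(n,k.sum(),w.min(0),w.max(0),np.median(w,0))
    k=(abs(W[:,0]-.55)<.2)&(W[:,1]<-.4)&(W[:,1]>-.7)&(W[:,2]>.05)
    if k.any(): print("vise",W[k].min(0),W[k].max(0))
c=np.load("side0.npz")
for n,u,v,z in [("fl",250,322,.063),("fr",398,330,.063),("redtip",312,424,.06),("fartip",352,68,.06),("pft",298,237,.109),("pfr",362,237,.109),("pbt",300,190,.109)]:
    print(n,np.round(ray(c,250+u/4-.4,140+v/4-.4,z),4))
E
```

```text
top 272 [0.53186508 0.01019193 0.10029262] [0.57303747 0.05074762 0.13136081] [0.55127958 0.03089119 0.11014455]
vise [ 0.35000706 -0.61862404  0.05082907] [ 0.59910179 -0.54704334  0.18779248]
side 277 [0.53385182 0.00852958 0.10013035] [0.5741836  0.05323888 0.1259128 ] [0.55328973 0.03924685 0.11132483]
vise [ 0.35009129 -0.69821652  0.05002129] [ 0.61186692 -0.54183767  0.20000942]
fl [0.5938 0.0725 0.063 ]
fr [0.5114 0.072  0.063 ]
redtip [0.5535 0.1446 0.06  ]
fartip [ 0.5524 -0.1619  0.06  ]
pft [0.5689 0.0507 0.109 ]
pfr [0.5339 0.0478 0.109 ]
pbt [0.5709 0.0117 0.109 ]
```

```bash
cat >> h.py <<'E'
BY=np.array([0.0087,0.99996,0]); 
th=-0.0087/2; ROT=np.pi*np.array([np.cos(th),np.sin(th),0])
POST=np.array([0.5527,0.0302,0.0])
def at(s,z): # s: metres along bed y from the bed middle
    return np.array([0.5529,-0.0115,0])+BY*s+np.array([0,0,z])
def sof(p): return (np.asarray(p)-np.array([0.5529,-0.0115,0]))@BY
E
python3 - <<'E'
from workcell import ctrl, planner, vision
from h import *
o=ctrl.get_obs()
p=o["tcp_pos"].copy(); p[2]=.33
ctrl.servo_line(p,max_speed=.25)
ctrl.goto(at(.042,.25),ROT)
ctrl.servo_line(at(.042,.16),max_speed=.15)
o=ctrl.get_obs();print(o["time"],o["tcp_pos"],o["tcp_rot"],o["joint_pos"],o["ft_force"],sof(o["tcp_pos"]))
c=vision.camera("wrist");cv2.imwrite("pics/w1.png",c["image"][:,:,::-1])
np.savez("w1.npz",**c)
for q in [at(.042,.121),at(.042,.067),at(.022,.109),at(.062,.109)]: print(proj(c,q))
E
```

```text
4.2583 [0.55375265 0.03060707 0.16083268] [-3.14132003e+00  1.37422558e-02 -1.58971107e-03] [ 0.64592764  0.32051463 -0.93559945  1.64380975  0.2655405   1.31122158
 -1.91348862] [-0.42538392  0.30258655  0.10155942] 0.04211279916419796
[[326.80745906 249.82885793]]
[[326.77753106 226.99158668]]
[[358.80732974 243.95611249]]
[[294.79050026 244.00839828]]
```

View pics/w1.png

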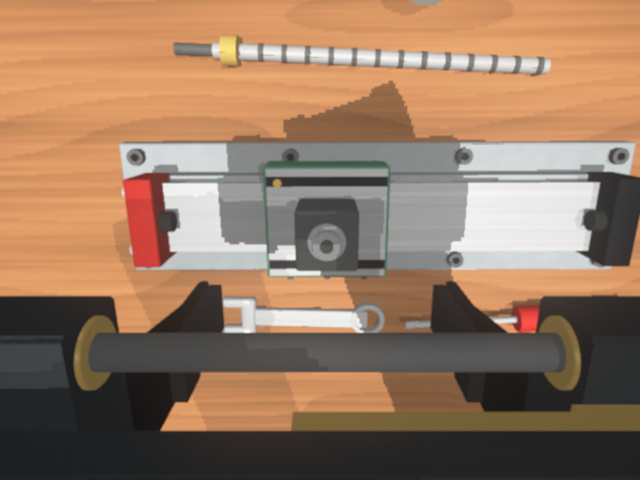

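Wrist view: post centred at (327,240) midway between the fingers, with the bed edges parallel to the image rows, so the yaw is right. Descending and gripping.

```bash
python3 - <<'E'
from workcell import ctrl, planner, vision
from h import *
ctrl.servo_line(at(.042,.070),max_speed=.1,until_force=15)
o=ctrl.get_obs();print(o["time"],o["tcp_pos"],o["ft_force"])
ctrl.command_gripper(0.0,effort=30)
for i in range(4):
    o=ctrl.get_obs();print(o["time"],o["tcp_pos"],sof(o["tcp_pos"]),o["ft_force"],o["torque"],o["gripper_width"]*87);ctrl.pause(.05)
E
```

```text
5.3583 [0.55375596 0.03063042 0.07064638] [ 0.06525409  0.53390506 -0.08508561]
6.8833 [0.55329801 0.03049129 0.07001785] 0.041993074051314715 [ 0.38924204 -0.82004833 -0.27503411] [ 0.06167562  0.0050781  -0.00643578] 0.7131656682843494
6.9333 [0.55325747 0.03047654 0.06998575] 0.041977973170222636 [-0.88859512  0.29722357  0.86965988] [ 0.05158056  0.07030782 -0.00211006] -0.14989051344915705
6.9833 [0.5533099  0.03050036 0.07003938] 0.042002242731133885 [-0.10889275  0.25753928  0.6040814 ] [0.0251904  0.01144175 0.06954453] 0.27995006676541845
7.0333 [0.55326106 0.03049251 0.07000629] 0.04199396812908939 [-0.60788181 -0.7701663  -0.08189621] [ 0.01664514  0.01565753 -0.0059032 ] 0.2070168923539784
```

The gripper closed fully on nothing; looking before moving.

```bash
python3 - <<'E'
from workcell import ctrl, planner, vision
from h import *
a=[]
for n in("wrist","top","side"):
    c=vision.camera(n);np.savez(n+"2.npz",**c); im=c["image"][:,:,::-1]
    if n=="top": im=cv2.resize(im[150:350,270:510],(480,400))
    if n=="side": im=cv2.resize(im[110:310,200:440],(480,400))
    cv2.imwrite(f"pics/{n}2.png",im)
E
```

```text
(no output)
```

View pics/wrist2.png

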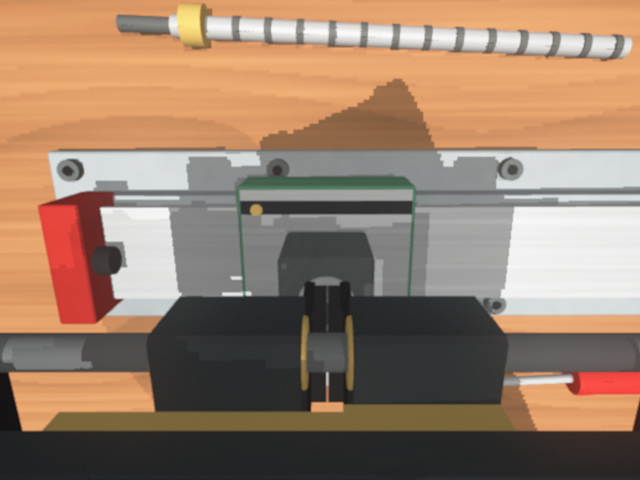

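View pics/top2.png

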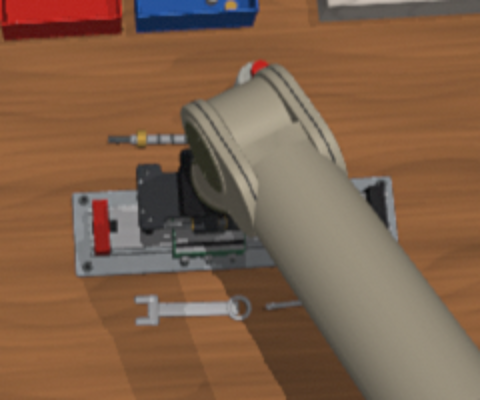

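View pics/side2.png

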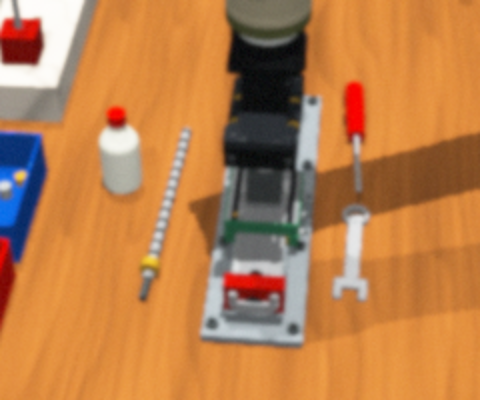

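```bash
python3 - <<'E'
from h import *
c=np.load("wrist2.npz"); D=c["depth"]; M=c["camera_from_world"]
print("cam pos",-M[:3,:3].T@M[:3,3])
def w(u,v):
    d=D[v,u]; P=np.array([(u-c["cx"])/c["fx"]*d,-(v-c["cy"])/c["fy"]*d,-d]); return d,np.round((P-M[:3,3])@M[:3,:3],4)
for n,u,v in [("postback",327,236),("posttop",327,255),("posttop",300,265),("ptop",365,280),("fing",313,290),("fing",342,290),("fing",313,350),("fing",342,370),("between",327,300),("b",327,320),("rodc",327,345),("front carriage?",327,400),("cartop",260,240),("bedback",200,165)]:
    print(n,u,v,*w(u,v))
for n,p in [("tcp",at(.042,.07)),("grasp",at(.042,.089)),("nut",at(.042,.121)),("postfront",at(.042,.109)-[.02,0,0]),("postback",at(.042,.109)+[.02,0,0]),("cfront",at(.042,.063)-[.042,0,0]),("cback",at(.042,.063)+[.042,0,0]),("bedback",at(.042,.012)+[.055,0,0])]: print(n,proj(c,p))
E
python3 - <<'E'
import cv2
a=cv2.imread("pics/wrist2.png")[170:420,200:460]
cv2.imwrite("pics/wrist2c.png",cv2.resize(a,None,fx=2.3,fy=2.3,interpolation=cv2.INTER_CUBIC)*1)
E
```

```text
cam pos [0.63024422 0.02980544 0.27194407]
postback 327 236 0.20295152 [0.5746 0.0301 0.0768]
posttop 327 255 0.17523831 [0.5747 0.0301 0.1056]
posttop 300 265 0.17232248 [0.5718 0.0411 0.1095]
ptop 365 280 0.17463616 [0.5648 0.0146 0.1091]
fing 313 290 0.16530098 [0.5648 0.0357 0.1188]
fing 342 290 0.16506986 [0.5648 0.0244 0.1191]
fing 313 350 0.084790885 [0.5852 0.0329 0.1967]
fing 342 370 0.08694115 [0.58   0.0271 0.196 ]
between 327 300 0.16793796 [0.5599 0.0303 0.1175]
b 327 320 0.16726427 [0.5526 0.0304 0.1203]
rodc 327 345 0.086787574 [0.5851 0.0301 0.1947]
front carriage? 327 400 0.3176705 [0.4253 0.0314 0.0007]
cartop 260 240 0.21685143 [0.5692 0.0644 0.0639]
bedback 200 165 0.2583953 [0.6016 0.1071 0.0113]
tcp [[326.61805305 272.81333234]]
grasp [[326.62597827 287.43960704]]
nut [[326.64325412 319.32279866]]
postfront [[327.07556809 348.45069975]]
postback [[326.16814468 260.95942486]]
cfront [[327.3408555  339.77697131]]
cback [[325.80931253 188.2966787 ]]
bedback [[325.73107949 152.78406589]]
```

View pics/wrist2c.png

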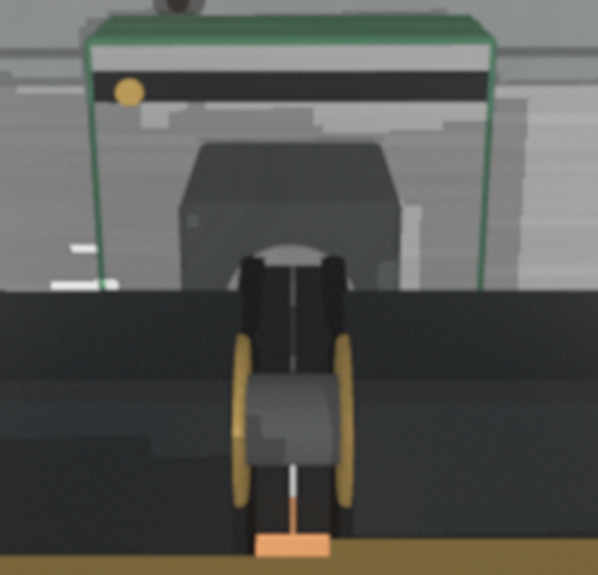

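```bash
python3 - <<'E'
from h import *
for f,tcp in(("wrist0",[.1743,-.5999,.182]),("w1",[.55375,.0306,.1608]),("wrist2",[.5533,.0305,.07])):
    c=np.load(f+".npz"); D=c["depth"]; M=c["camera_from_world"]
    print(f,"cam-tcp",-M[:3,:3].T@M[:3,3]-tcp)
    v,u=np.nonzero((D>0)&(D<.3)); d=D[v,u]
    P=np.c_[(u-c["cx"])/c["fx"]*d,-(v-c["cy"])/c["fy"]*d,-d]; W=(P-M[:3,3])@M[:3,:3]-tcp
    k=(np.hypot(W[:,0],W[:,1])<.07)
    if f=="w1":
        for uu,vv in [(205,290),(215,310),(450,290),(440,310),(200,350),(326,242)]:
            i=np.nonzero((u==uu)&(v==vv))[0]; print(uu,vv,W[i]+tcp)
    else:
        w=W[k&(W[:,2]>-.06)]; print(np.round(w[np.argsort(w[:,2])[:5]],3))
E
```

```text
wrist0 cam-tcp [0.07401224 0.02116585 0.20178082]
[[ 0.012 -0.042  0.039]
 [-0.019  0.04   0.039]
 [ 0.019 -0.04   0.039]
 [ 0.022 -0.04   0.039]
 [-0.004  0.053  0.039]]
w1 cam-tcp [ 0.07678216 -0.0007338   0.20207075]
205 290 [[0.56463007 0.07857627 0.20729319]]
215 310 [[0.55775732 0.07423378 0.21107397]]
450 290 [[ 0.56432627 -0.01782862  0.20875602]]
440 310 [[ 0.55870709 -0.01273121  0.21478485]]
200 350 [[0.58571726 0.05559492 0.28756642]]
326 242 [[0.55795615 0.03093518 0.12033939]]
wrist2 cam-tcp [ 0.07694422 -0.00069456  0.20194407]
[[ 0.056 -0.014 -0.06 ]
 [ 0.052 -0.008 -0.06 ]
 [ 0.056 -0.009 -0.06 ]
 [ 0.035 -0.059 -0.06 ]
 [ 0.056  0.03  -0.06 ]]
```

View pics/wrist0.png

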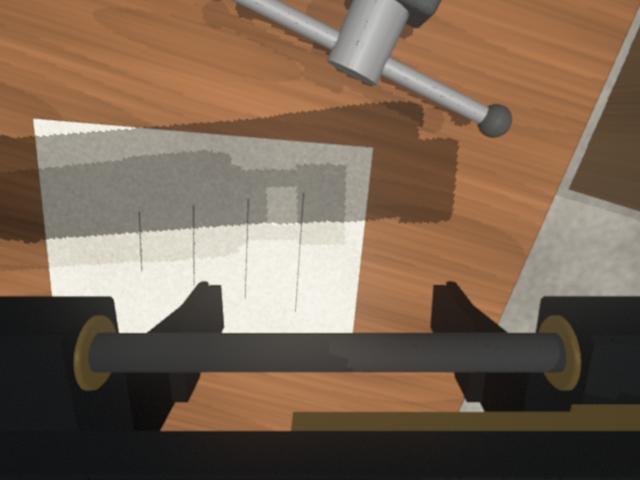

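```bash
python3 - <<'E'
from workcell import ctrl, planner, vision
from h import *
ctrl.servo_line(at(.042,.20),max_speed=.15)
o=ctrl.get_obs();print(o["time"],o["tcp_pos"],o["ft_force"],o["gripper_width"])
c=vision.camera("wrist");np.savez("w3.npz",**c);im=c["image"][:,:,::-1]
cv2.imwrite("pics/w3.png",cv2.resize(im[230:430,220:440],None,fx=3,fy=3,interpolation=cv2.INTER_CUBIC))
s=vision.camera("side");np.savez("s3.npz",**s)
print(proj(s,o["tcp_pos"]),proj(s,o["tcp_pos"]+[0,0,.05]))
cv2.imwrite("pics/s3.png",cv2.resize(s["image"][50:250,250:420,::-1],None,fx=3,fy=3,interpolation=cv2.INTER_CUBIC))
D=c["depth"]; M=c["camera_from_world"]
for u in (313,320,335,342):
  for v in (282,284,286,288,292,300,310):
    d=D[v,u]; P=np.array([(u-c["cx"])/c["fx"]*d,-(v-c["cy"])/c["fy"]*d,-d]); print(u,v,np.round((P-M[:3,3])@M[:3,:3]-o["tcp_pos"],4))
E
```

```text
8.25 [0.55275944 0.0303575  0.19907163] [ 0.25120492  0.0791337  -0.73529575] 0.007769026857898321
[[332.60920867 161.09682654]] [[332.91725434 141.88782797]]
313 282 [0.0114 0.0055 0.04  ]
313 284 [0.0118 0.0054 0.0432]
313 286 [0.0114 0.0053 0.0443]
313 288 [0.0116 0.0053 0.0468]
313 292 [0.0119 0.0051 0.0514]
313 300 [0.0115 0.0049 0.0578]
313 310 [0.0097 0.0048 0.0625]
320 282 [-0.0865  0.0075 -0.2002]
320 284 [-0.0889  0.0075 -0.2007]
320 286 [0.0105 0.0026 0.0421]
320 288 [0.0099 0.0026 0.043 ]
320 292 [0.0098 0.0025 0.0468]
320 300 [0.0099 0.0024 0.0544]
320 310 [0.0103 0.0023 0.0638]
335 282 [-0.086  -0.0077 -0.1985]
335 284 [-0.0886 -0.0077 -0.1996]
335 286 [ 0.0102 -0.0035  0.0417]
335 288 [ 0.0101 -0.0035  0.0435]
335 292 [ 0.0094 -0.0034  0.0458]
335 300 [ 0.01   -0.0033  0.0548]
335 310 [ 0.0107 -0.0031  0.0646]
342 282 [ 0.0116 -0.0064  0.041 ]
342 284 [ 0.0113 -0.0063  0.0423]
342 286 [ 0.0117 -0.0062  0.0452]
342 288 [ 0.0113 -0.0062  0.0465]
342 292 [ 0.0116 -0.006   0.0509]
342 300 [ 0.0112 -0.0058  0.0575]
342 310 [ 0.0107 -0.0055  0.0647]
```

View pics/w3.png

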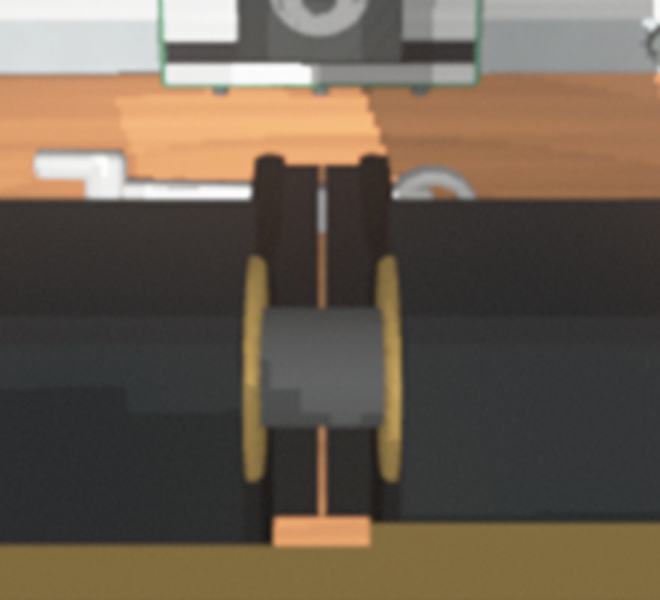

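View pics/s3.png

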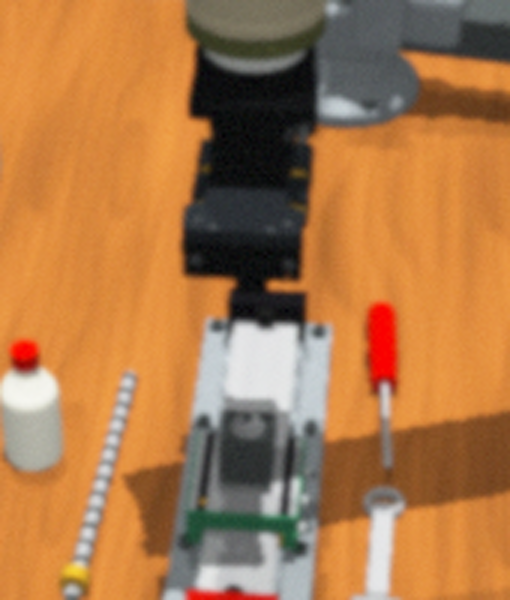

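Both the wrist depth (lowest finger points at +39…40 mm) and the side view (finger tip at crop (250,290), i.e. about 38 mm above the projected TCP) say the real finger tips sit about 39 mm above the reported TCP. That is why the jaws closed above the post. I'll open and descend with the guard to TCP z ≈ 0.033, which puts the tips at 72 mm.

```bash
python3 - <<'E'
from workcell import ctrl, planner, vision
from h import *
ctrl.command_gripper(1.0)
ctrl.servo_line(at(.042,.08),max_speed=.12,until_force=8)
print(ctrl.servo_line(at(.042,.033),max_speed=.05,until_force=6))
o=ctrl.get_obs();print(o["time"],o["tcp_pos"],o["ft_force"])
ctrl.command_gripper(0.0,effort=30)
for i in range(3):
    o=ctrl.get_obs();print(o["time"],o["tcp_pos"],sof(o["tcp_pos"]),o["ft_force"],o["gripper_width"]*87);ctrl.pause(.03)
c=vision.camera("wrist");np.savez("w4.npz",**c);im=c["image"][:,:,::-1]
cv2.imwrite("pics/w4.png",im)
s=vision.camera("side")
cv2.imwrite("pics/s4.png",cv2.resize(s["image"][100:280,250:420,::-1],None,fx=3,fy=3,interpolation=cv2.INTER_CUBIC))
E
```

```text
False
12.1083 [0.55353041 0.03053127 0.03331585] [ 0.35545947 -0.29742537 -0.22188659]
12.95 [0.55327074 0.03059853 0.03300648] 0.04210007279630816 [ 0.56181091  0.24454731 -0.33025207] 39.65042463878895
12.9833 [0.55325244 0.03060915 0.03298804] 0.042110535548218704 [0.49229508 0.32905493 0.30351111] 39.340396671901956
13.0167 [0.55328441 0.03060076 0.03302383] 0.04210241901082315 [ 0.13399571  0.0168115  -0.13360648] 40.0010801138691
```

View pics/w4.png

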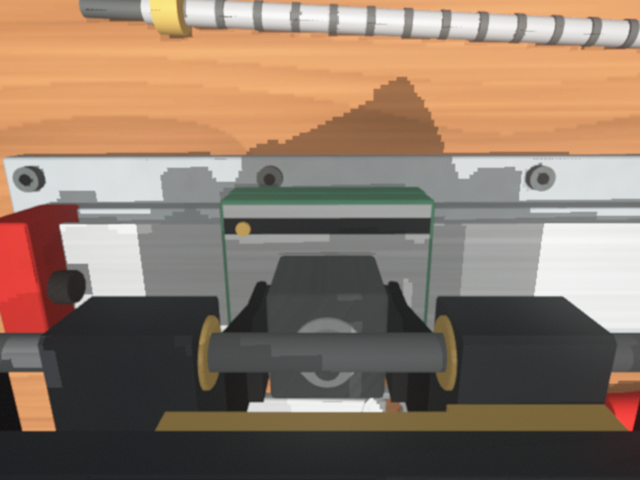

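View pics/s4.png

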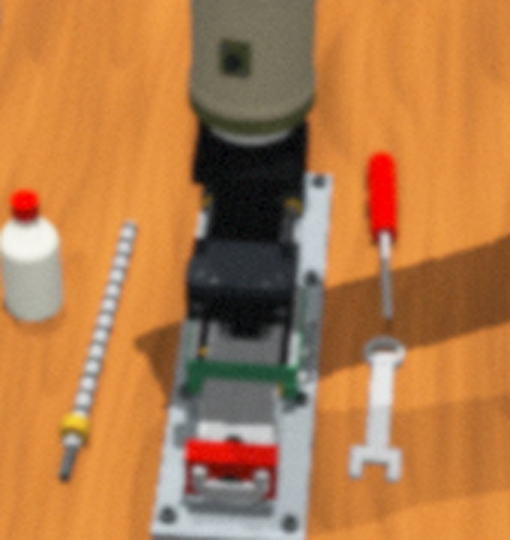

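Gripped: width 40 mm, post at (270–387, 256–395) sits between both fingers. Now toward the red stop in short guarded segments, logging the force.

```bash
cat >> h.py <<'E'
Z=.033
def obs(ctrl):
    o=ctrl.get_obs(); return o["time"],sof(o["tcp_pos"]),o["ft_force"]@BY,o["ft_force"][0],o["ft_force"][2],o["gripper_width"]*87
def show(ctrl,tag=""):
    print(tag,"t=%.2f s=%.4f Fy=%.2f Fx=%.2f Fz=%.2f w=%.1f"%obs(ctrl))
def mean(ctrl,n=3):
    a=[]
    for i in range(n): a.append(obs(ctrl)[2]); ctrl.pause(.017)
    return np.mean(a)
E
python3 - <<'E'
from workcell import ctrl
from h import *
for s in (.047,.052,.057,.062,.067,.072):
    h=ctrl.servo_line(at(s,Z),max_speed=.03,until_force=12); show(ctrl,h)
ctrl.pause(.1); show(ctrl)
E
```

```text
False t=13.47 s=0.0475 Fy=-0.11 Fx=0.45 Fz=-1.10 w=40.0
False t=13.78 s=0.0527 Fy=0.92 Fx=-0.54 Fz=-1.03 w=39.7
False t=14.10 s=0.0577 Fy=0.13 Fx=0.13 Fz=-0.21 w=39.4
False t=14.42 s=0.0627 Fy=0.97 Fx=-0.48 Fz=-0.04 w=39.7
False t=14.73 s=0.0677 Fy=0.66 Fx=-1.39 Fz=-0.23 w=39.4
False t=15.05 s=0.0727 Fy=0.86 Fx=-1.55 Fz=1.03 w=40.0
 t=15.15 s=0.0727 Fy=2.13 Fx=-0.46 Fz=0.20 w=40.1
```

```bash
python3 - <<'E'
from workcell import ctrl
from h import *
h=ctrl.servo_line(at(.100,Z),max_speed=.03,until_force=6); show(ctrl,h)
if not h:
    h=ctrl.servo_line(at(.116,Z),max_speed=.015,until_force=8); show(ctrl,h)
    for i in range(3): ctrl.pause(.05);show(ctrl)
E
```

```text
True t=15.45 s=0.0734 Fy=0.25 Fx=0.78 Fz=4.31 w=39.6
```

```bash
python3 - <<'E'
from workcell import ctrl
from h import *
for i in range(3): ctrl.pause(.05);show(ctrl)
h=ctrl.servo_line(at(.080,Z),max_speed=.03,until_force=6); show(ctrl,h)
for i in range(3): ctrl.pause(.03);show(ctrl)
E
```

```text
t=15.50 s=0.0734 Fy=0.81 Fx=0.34 Fz=5.82 w=40.0
 t=15.55 s=0.0734 Fy=0.22 Fx=0.44 Fz=3.86 w=39.8
 t=15.60 s=0.0734 Fy=0.61 Fx=0.85 Fz=4.88 w=39.7
True t=15.81 s=0.0757 Fy=1.46 Fx=0.60 Fz=3.24 w=40.0
 t=15.84 s=0.0756 Fy=2.33 Fx=0.42 Fz=3.41 w=39.6
 t=15.88 s=0.0756 Fy=2.45 Fx=-0.49 Fz=4.64 w=39.6
 t=15.91 s=0.0756 Fy=2.95 Fx=-0.35 Fz=4.48 w=39.9
```

```bash
cat >> h.py <<'E'
def push(ctrl,s,T,speed):
    """run to s; stop when the resisting force along y reaches T"""
    s0=obs(ctrl)[1]; d=np.sign(s-s0)
    b=mean(ctrl,5)            # at rest
    thr=T+d*b                 # resisting force has sign -d; change from b
    h=ctrl.servo_line(at(s,Z),max_speed=speed,until_force=max(thr,3))
    o=obs(ctrl); print("base %.2f thr %.2f hit %s t=%.2f s=%.4f Fy=%.2f Fx=%.2f Fz=%.2f"%((b,thr,h)+o[:5]))
    return h,o[1]
E
python3 - <<'E'
from workcell import ctrl
from h import *
h,s=push(ctrl,.100,6.5,.03)
E
```

```text
base 2.45 thr 8.95 hit False t=16.98 s=0.0993 Fy=-0.71 Fx=-1.72 Fz=6.33
```

```bash
python3 - <<'E'
from workcell import ctrl
from h import *
h,s=push(ctrl,.117,9,.02)
for i in range(4): ctrl.pause(.02);show(ctrl)
E
```

```text
base -0.55 thr 8.45 hit True t=17.88 s=0.1136 Fy=-4.03 Fx=-0.82 Fz=6.10
 t=17.89 s=0.1136 Fy=-3.18 Fx=-1.37 Fz=5.93 w=40.0
 t=17.91 s=0.1136 Fy=-3.27 Fx=-1.49 Fz=6.36 w=39.4
 t=17.93 s=0.1135 Fy=-2.53 Fx=-1.94 Fz=6.23 w=40.4
 t=17.94 s=0.1136 Fy=-3.24 Fx=-1.61 Fz=5.86 w=39.9
```

```bash
python3 - <<'E'
from workcell import ctrl,vision
from h import *
h,s=push(ctrl,.1175,10,.01)
for i in range(3): ctrl.pause(.02);show(ctrl)
c=vision.camera("wrist");cv2.imwrite("pics/w5.png",c["image"][:,:,::-1])
E
```

```text
base -2.76 thr 7.24 hit True t=18.27 s=0.1135 Fy=-2.71 Fx=-1.10 Fz=6.24
 t=18.29 s=0.1135 Fy=-2.81 Fx=-3.00 Fz=6.20 w=39.8
 t=18.31 s=0.1135 Fy=-2.57 Fx=-2.49 Fz=6.47 w=39.7
 t=18.32 s=0.1135 Fy=-2.33 Fx=-2.23 Fz=6.13 w=39.9
```

View pics/w5.png

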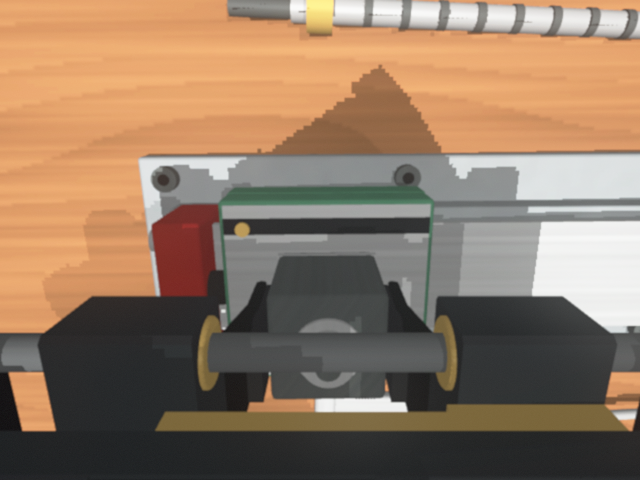

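Wrist view: the carriage edge (222) is up against the buffer (215,285), and the push tripped at about 9–10 N twice without moving on, so datum contact is confirmed. Now toward the black stop, feeling for the rise.

```bash
python3 - <<'E'
from workcell import ctrl
from h import *
for i in range(5):
    h,s=push(ctrl,-.098,6.5,.035)
    if not h or i and abs(s-sp)<.003: break
    sp=s
E
```

```text
base -2.88 thr 9.38 hit True t=20.77 s=0.0593 Fy=-1.59 Fx=-0.94 Fz=5.97
base -2.18 thr 8.68 hit True t=22.84 s=0.0063 Fy=-2.21 Fx=-1.95 Fz=4.31
base -3.06 thr 9.56 hit True t=23.52 s=0.0062 Fy=1.21 Fx=0.00 Fz=3.79
```

```bash
python3 - <<'E'
from workcell import ctrl
from h import *
# steps through the suspected tight zone, T just under plateau
for s in (0.001,-.004,-.009,-.014,-.019,-.024,-.029,-.034):
    h,_=push(ctrl,s,8.5,.02)
    if h: push(ctrl,s,16,.02)
E
```

```text
base 1.67 thr 6.83 hit True t=23.81 s=0.0055 Fy=0.14 Fx=-0.68 Fz=3.74
base -0.73 thr 16.73 hit False t=24.29 s=0.0025 Fy=5.03 Fx=2.50 Fz=1.18
base 4.99 thr 3.51 hit True t=24.58 s=0.0012 Fy=-0.88 Fx=0.16 Fz=3.38
base -1.76 thr 17.76 hit False t=25.11 s=-0.0021 Fy=4.54 Fx=1.47 Fz=-1.66
base 5.15 thr 3.35 hit True t=25.40 s=-0.0035 Fy=-0.82 Fx=0.13 Fz=3.24
base -1.00 thr 17.00 hit False t=25.93 s=-0.0071 Fy=5.64 Fx=2.68 Fz=-1.13
base 5.45 thr 3.05 hit True t=26.22 s=-0.0087 Fy=-1.29 Fx=-0.07 Fz=3.96
base -1.39 thr 17.39 hit False t=26.73 s=-0.0135 Fy=1.53 Fx=4.42 Fz=-3.76
base 2.20 thr 6.30 hit False t=27.22 s=-0.0192 Fy=0.37 Fx=5.30 Fz=-5.53
base 0.39 thr 8.11 hit False t=27.70 s=-0.0243 Fy=-0.21 Fx=4.88 Fz=-4.73
base -0.07 thr 8.57 hit False t=28.18 s=-0.0292 Fy=0.34 Fx=5.59 Fz=-4.44
base 0.28 thr 8.22 hit False t=28.67 s=-0.0342 Fy=0.79 Fx=6.44 Fz=-5.19
```

```bash
python3 - <<'E'
from workcell import ctrl
from h import *
h,s=push(ctrl,-.096,8.5,.035)
if not h:
    h,s=push(ctrl,-.117,9,.02)
    for i in range(3): ctrl.pause(.02);show(ctrl)
E
```

```text
base 0.53 thr 7.97 hit False t=30.68 s=-0.0955 Fy=1.52 Fx=6.12 Fz=-6.54
base 1.84 thr 7.16 hit True t=31.57 s=-0.1103 Fy=4.57 Fx=0.88 Fz=2.13
 t=31.58 s=-0.1103 Fy=3.84 Fx=0.55 Fz=2.12 w=39.8
 t=31.60 s=-0.1102 Fy=3.27 Fx=0.39 Fz=2.87 w=39.8
 t=31.62 s=-0.1102 Fy=3.65 Fx=-0.33 Fz=2.69 w=40.0
```

```bash
python3 - <<'E'
from workcell import ctrl,vision
from h import *
h,s=push(ctrl,-.1125,10,.01)
for i in range(3): ctrl.pause(.02);show(ctrl)
c=vision.camera("wrist");cv2.imwrite("pics/w6.png",c["image"][:,:,::-1])
E
```

```text
base 4.13 thr 5.87 hit True t=31.91 s=-0.1100 Fy=2.49 Fx=1.23 Fz=2.15
 t=31.93 s=-0.1100 Fy=3.43 Fx=1.06 Fz=2.98 w=40.0
 t=31.94 s=-0.1100 Fy=3.21 Fx=0.49 Fz=2.45 w=39.6
 t=31.96 s=-0.1099 Fy=2.33 Fx=0.98 Fz=3.35 w=39.7
```

View pics/w6.png

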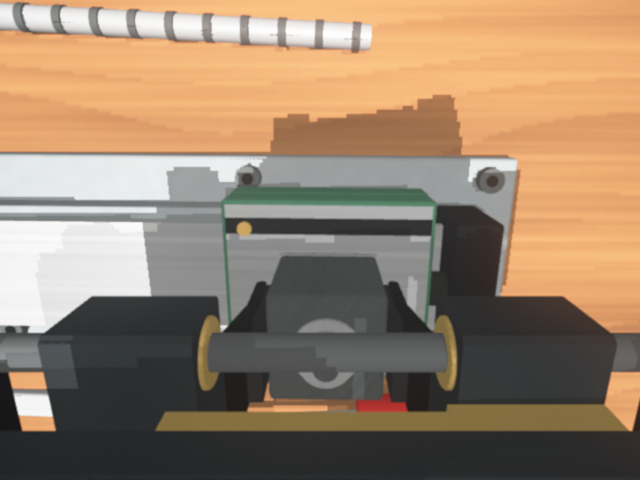

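Black stop contacted: carriage edge at (434) by the stop. The travel felt was 223.9 mm, i.e. 220 mm plus about 2 mm give at each end. Now profiling the tight zone in small steps both ways.

```bash
python3 - <<'E'
from workcell import ctrl
from h import *
h,s=push(ctrl,-.032,11,.04)
if not h or s>-.05:
    for t in np.arange(-.029,.0241,.003):
        h=ctrl.servo_line(at(t,Z),max_speed=.02,until_force=16)
        o=[obs(ctrl)]
        for i in range(2): ctrl.pause(.017);o.append(obs(ctrl))
        o=np.mean(o,0);print("%.4f h%d t=%.2f s=%.4f lag=%.1fmm Fy=%.2f Fx=%.2f Fz=%.2f"%(t,h,o[0],o[1],(t-o[1])*1e3,o[2],o[3],o[4]))
E
```

```text
base 3.07 thr 14.07 hit False t=34.19 s=-0.0313 Fy=-1.94 Fx=6.46 Fz=-3.72
-0.0290 h0 t=34.51 s=-0.0279 lag=-1.1mm Fy=-0.98 Fx=5.31 Fz=-2.27
-0.0260 h0 t=34.84 s=-0.0248 lag=-1.2mm Fy=-0.92 Fx=5.47 Fz=-3.45
-0.0230 h0 t=35.17 s=-0.0218 lag=-1.2mm Fy=-1.50 Fx=5.69 Fz=-3.24
-0.0200 h0 t=35.51 s=-0.0189 lag=-1.1mm Fy=-0.91 Fx=6.34 Fz=-3.86
-0.0170 h0 t=35.84 s=-0.0158 lag=-1.2mm Fy=-0.61 Fx=6.10 Fz=-4.23
-0.0140 h0 t=36.17 s=-0.0128 lag=-1.2mm Fy=-0.31 Fx=5.72 Fz=-3.70
-0.0110 h0 t=36.51 s=-0.0107 lag=-0.3mm Fy=-3.44 Fx=5.05 Fz=-2.46
-0.0080 h0 t=36.84 s=-0.0081 lag=0.1mm Fy=-4.76 Fx=4.97 Fz=-1.98
-0.0050 h0 t=37.17 s=-0.0052 lag=0.2mm Fy=-4.89 Fx=5.08 Fz=-2.60
-0.0020 h0 t=37.51 s=-0.0024 lag=0.4mm Fy=-4.66 Fx=4.72 Fz=-2.28
0.0010 h0 t=37.84 s=0.0007 lag=0.3mm Fy=-4.53 Fx=5.40 Fz=-2.10
0.0040 h0 t=38.17 s=0.0037 lag=0.3mm Fy=-4.97 Fx=5.46 Fz=-2.29
0.0070 h0 t=38.51 s=0.0074 lag=-0.4mm Fy=-2.72 Fx=5.39 Fz=-3.20
0.0100 h0 t=38.84 s=0.0110 lag=-1.0mm Fy=-0.83 Fx=5.78 Fz=-3.19
0.0130 h0 t=39.17 s=0.0140 lag=-1.0mm Fy=-0.93 Fx=5.97 Fz=-2.99
0.0160 h0 t=39.51 s=0.0170 lag=-1.0mm Fy=-0.46 Fx=5.67 Fz=-3.43
0.0190 h0 t=39.84 s=0.0200 lag=-1.0mm Fy=-0.85 Fx=5.93 Fz=-2.70
0.0220 h0 t=40.17 s=0.0230 lag=-1.0mm Fy=-0.91 Fx=5.77 Fz=-3.75
```

```bash
python3 - <<'E'
from workcell import ctrl
from h import *
for t in np.arange(.020,.0011,-.003):
        h=ctrl.servo_line(at(t,Z),max_speed=.02,until_force=16)
        o=[obs(ctrl)]
        for i in range(2): ctrl.pause(.017);o.append(obs(ctrl))
        o=np.mean(o,0);print("%.4f h%d t=%.2f s=%.4f lag=%.1fmm Fy=%.2f Fx=%.2f Fz=%.2f"%(t,h,o[0],o[1],(t-o[1])*1e3,o[2],o[3],o[4]))
E
```

```text
0.0200 h0 t=40.46 s=0.0215 lag=-1.5mm Fy=0.13 Fx=6.05 Fz=-4.04
0.0170 h0 t=40.79 s=0.0186 lag=-1.6mm Fy=0.76 Fx=6.40 Fz=-3.80
0.0140 h0 t=41.12 s=0.0156 lag=-1.6mm Fy=0.61 Fx=5.88 Fz=-3.36
0.0110 h0 t=41.46 s=0.0126 lag=-1.6mm Fy=0.65 Fx=6.17 Fz=-4.16
0.0080 h0 t=41.79 s=0.0096 lag=-1.6mm Fy=0.61 Fx=5.59 Fz=-4.05
0.0050 h0 t=42.12 s=0.0072 lag=-2.2mm Fy=1.99 Fx=6.43 Fz=-3.87
0.0020 h0 t=42.46 s=0.0050 lag=-3.0mm Fy=4.53 Fx=5.88 Fz=-4.37
```

```bash
python3 - <<'E'
from workcell import ctrl,vision
from h import *
G=-.0022; t=G-.003
for i in range(4):
    ctrl.servo_line(at(t,Z),max_speed=.02,until_force=16); ctrl.pause(.05)
    s=np.mean([obs(ctrl)[1] for _ in range(3)]); show(ctrl,"%.4f"%t)
    if abs(s-G)<.0005: break
    t+=G-s
c=vision.camera("top");cv2.imwrite("pics/t7.png",c["image"][:,:,::-1])
E
```

```text
-0.0052 t=43.03 s=-0.0018 Fy=5.37 Fx=6.41 Fz=-4.16 w=39.7
```

```bash
python3 - <<'E'
from workcell import ctrl,vision
from h import *
ctrl.servo_line(at(-.0034,Z),max_speed=.02,until_force=16); ctrl.pause(.05); show(ctrl,"relax")
ctrl.command_gripper(1.0); show(ctrl,"open")
p=ctrl.get_obs()["tcp_pos"].copy()
p[2]=.11; ctrl.servo_line(p,max_speed=.06,until_force=12)
p[2]=.25; ctrl.servo_line(p,max_speed=.15); show(ctrl)
c=vision.camera("wrist");cv2.imwrite("pics/w8.png",c["image"][:,:,::-1]);np.savez("w8.npz",**c)
D=c["depth"];M=c["camera_from_world"]
v,u=np.nonzero(D>.05);d=D[v,u]
W=(np.c_[(u-c["cx"])/c["fx"]*d,-(v-c["cy"])/c["fy"]*d,-d]-M[:3,3])@M[:3,:3]
k=(abs(W[:,2]-.109)<.003)&(abs(W[:,0]-.553)<.03)&(abs(W[:,1])<.08); w=W[k]
print("post top",w.min(0),w.max(0),"s",sof((w.min(0)+w.max(0))/2))
for n in("top","side"):
    c=vision.camera(n);im=c["image"][:,:,::-1];cv2.imwrite(f"pics/{n}8.png",im)
E
```

```text
relax t=43.38 s=-0.0017 Fy=0.34 Fx=5.74 Fz=-3.39 w=39.7
open t=44.41 s=-0.0034 Fy=-0.24 Fx=0.37 Fz=-0.17 w=87.0
 t=46.92 s=-0.0035 Fy=0.60 Fx=-0.27 Fz=-1.51 w=86.7
post top [ 0.53439288 -0.0339486   0.10600637] [0.57436442 0.00583861 0.11196811] s -0.002542025403938397
```

View pics/w8.png

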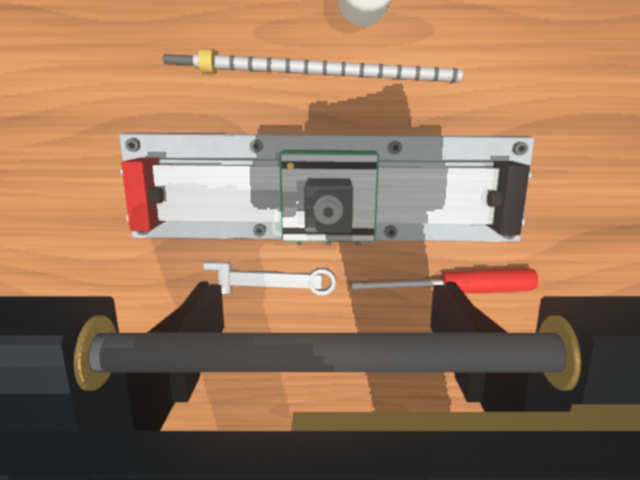

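View pics/side8.png

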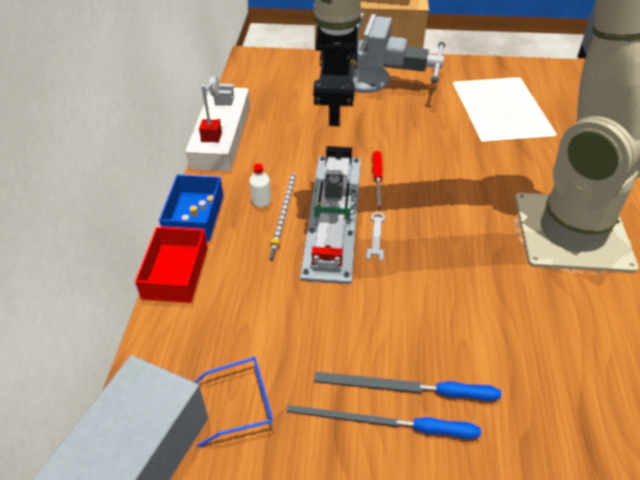

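The carriage stands at about s = −2 mm (post at (327,208) in the wrist view), the gripper is clear, and everything around the slide lies where it was. Handing in.

```bash
python3 -c "
from workcell import order
print(order.hand_in())"
```

```text
the job is handed in; nothing more can be done
None
```

I ran the carriage onto the red datum buffer, then through its full travel onto the black one. I brought it back, left it standing in the tight spot and let go. The job was handed in at about 47 s of the 72 s; no verdict is reported.

- **Buffers:** each push was cut off at about 9–10 N of total resistance, roughly 5–7 N of it on the rubber. The post moved 223.9 mm between the two end positions, which is the 220 mm travel plus about 2 mm of give at each end. Force was read only at the cut-off and at rest, so the exact peak is inferred.
- **Tight spot:** all positions are along the travel from the bed's middle, plus towards red. The drag rises at −11.2 mm coming from the black side and at +6.6 mm coming from the red side, so its middle is at −2.3 mm. The fall seen on the way back gave −2.0 mm.
- **Resting place:** the arm's reading before letting go was −1.7 mm. The wrist camera afterwards gave −2.5 mm, so the carriage stands within about 1 mm of the middle.
- **Surroundings:** the final pictures show the bystanders where they lay, and the robot clear of everything.

**What disagreed or went wrong:**
- **Fingertip offset:** the real fingertips sit about 39 mm above the reported TCP, by wrist depth and side view. My first grip closed on air above the post with no force felt, and I corrected for it.
- **False force stops:** there were a few early stops, two at s = 73–76 mm on the way to the red stop and one at 59 mm on the way to the black one. I carried on through them. The step-by-step profile showed the tight spot from about −14 to +10 mm, clear of those places.

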